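# Seat a carving on the splined turning head

### The job

First blow the dust out of the turning head's socket: press the blower's black plunger all the way down to its stop and let it come back up. Then take the pointed leaf carving out of the wooden rack, turn it until the crossed fins of its stem mesh with the crossed slots of the steel spindle, and push it fully home against the spring, its flange flat on the spindle. Finish while holding it there, the gripper still pressing it down; leave the round carving, the chisel and the brush where they are.

Things in the scene. Friction and masses are not known exactly. Their poses are not given: they have to be found in the camera images.
- leaf: white marble leaf carving: flat upright panel 22 mm thick (along its x) with a toothed outline, 46 mm wide (its y) at 29 mm above the origin, 35 mm at 43, pointed top at 71, on a round steel flange 62 mm across, 8 mm thick. Origin: centre of the flange's underside; z up. About 0.32 kg. At the start upright in either hole of the rack, turned at random, flange on the rack's top
- stem_tip (a point): end of the leaf's stem, 30 mm straight below the leaf's origin, same axes. The stem is cross-shaped: two crossed fins 31 mm across and 10 mm thick, one along the leaf's x, one along its y, the last 5 mm tapered to a V edge. At the start the stem is down in one of the rack's two holes
- rosette: the other carving, a bystander: a round marble disc 54 mm across, 22 mm thick, on the same kind of flange and stem, total height 73 mm above its flange's underside (its origin); it stands in the rack's other hole
- rack: fixed wooden block 85 mm (x) by 235 mm (y) by 50 mm high, with two round through holes 38 mm across, at y = -75 and +75 mm from its centre. Origin: centre of its underside
- socket (a point): centre of the top face of the steel spindle (66 mm across, 90 mm above the table); z up. Its socket is cross-shaped, 36 mm deep: two slots 12.4 mm wide, 35 mm long, along this point's x and y; the stem fits at any quarter turn. It is turned at random; a stiff brake holds it (0.35 N m). Home: the leaf's origin at this point, flange flat on the face
- ejector (a joint): brass spring pin in the middle of the socket, 0 = up (its top 20 mm below the spindle's top face), grows as it is pushed down; 0.010 m when a stem is fully home. About 5 N at 0 and 9 N at 0.010: the carving's own weight does not push it down and it lifts the carving again when it is not pressed
- blower_top (a point): centre of the top of the blower's black plunger head, a disc 40 mm across, 9 mm thick, 113 mm above the table when up, on the turning head's housing
- machine: the turning head's fixed grey housing, 150 mm (x) by 270 mm (y) by 50 mm high, on a 170 by 290 by 6 mm plate; origin: centre of its underside. The spindle stands 60 mm to -y of its centre, the blower 75 mm to +y. A copper nozzle 8 mm thick runs from the blower towards the spindle, ending 54 mm from the spindle's axis, about 98 mm above the table
- blower (a joint): travel of the blower's plunger, 0 = up, 0.012 m = down on its stop, about 3 N to start and 8 N at the stop; it springs back up
- chisel: bystander: chisel 215 mm long and 22 mm thick, lying on the table beyond the rack
- brush: bystander: brush lying on the table beyond the work, up to about 30 mm high
Mind the look-alikes: they are no part of the job. Leave any orange look-alike of the leaf alone.

How it is judged:
By the outcome, as a careful person would: the job done as asked, in the order asked, and still so for the second after the job is handed in, while the arm keeps its last pose, push and grip.
It also fails if it takes over 48 s, if anything falls off the work surface, if the arm or the gripper's body presses on something with over 40 N, if the wrist force passes 120 N, or if a joint passes its speed limit or range.

### The arm

A 7-joint arm with a two-finger parallel gripper is mounted at the origin on the work surface. World frame = base frame: x ahead of the robot, y to its left, z up, the work surface at z = 0. Lengths are in m, angles in rad, forces in N, time in s.
With the tool pointing down it reaches from about 0.4 to 0.85 m from the base axis. Payload 10.4 kg.
Tool frame: the origin (TCP) lies midway between the tips of the shut fingers; the grasp point (between the pads) lies behind it (robot.tcp_to_grasp is the z of the grasp point in the tool frame, in m); z points along the fingers, x is the direction in which the jaws open and shut, and the axes are right-handed (so a half turn about z gives the same grasp; the last joint's range is limited). The gripper opens to 85 mm and grips with 20 to 120 N. Pads are 22 mm wide; open, the fingers measure 114 mm over their backs; the gripper's body (76 mm by 85 mm) begins 54 mm behind the grasp point. The pads swing forward as they close: fully open they stand 13 mm farther back than shut.
Start: joints at [-1.21, 0.332, -0.065, 1.46, 0.022, 1.35, -0.088], TCP at [0.234, 0.58, 0.231] pointing down, gripper open.
Joint ranges: [-2.6, 2.6], [-0.5, 2.12], [-1.47, 1.34], [0.16, 2.42], [-1.27, 4.41], [0.06, 2.06], [-2.6, 2.6]. Speed limits (rad/s): [2.22, 2.22, 2.79, 2.79, 3.14, 3.14, 3.14].

### API

Orientations are given as a 3x3 rotation matrix whose columns are the frame's x, y, z axes.
In Python, from rig import robot, viewer, workorder gives the robot as it stands.
- The arm moves only by the tool arm_command, never from a script. Its argument "plan" is a list of rows, each an object with "travel": the shift along the tool's x, y, z in m, a list of three; "rot": the turn, a rotation vector about the tool's x, y, z in degrees, a list of three; "claw": the gripper's target within -1 to 1 (fully open at 1, half-way at 0, shut at -1). A call has 1 to 10 rows; each row is the pose to reach, as a shift and turn from the pose commanded when the call began, along the tool's axes at that moment; what a row does not reach only later rows make up. A row lasts 1/10 s, in which the tool goes at most 50 mm and 8.59 degrees, less where a joint would pass 70% of its speed; a pose out of reach is approached as far as the arm can. A call with a gripper value outside its range is refused whole. The fingers move at their own pace and stop on an object; the grip force is fixed at half the most. Time passes only in rows, so rows that repeat a pose let the fingers close. It gives the time, the measured TCP pose, the force and the opening at its end, in the units of the state.
- robot.get_state(): the state, without advancing time (a new reading comes with each control period).
- viewer.capture(name): name is "scene" or "top" or "wrist"; returns (picture, depth): 400x640x3 uint8, red, green, blue; 400x640 float32, m along the optical axis (not along the pixel's ray), 0 where there is no reading.
- viewer.camera_info(name): a dict with "vfov" (degrees; the focal length in pixels is half the picture's height over the tangent of half this angle, whatever the lens; pixels are square), "cx", "cy" (the principal point, pixels), "rvec" (rotation vector, rad) and "tvec" (3), from world to camera coordinates, as OpenCV has them. Camera axes: x right, y down, z forward; pixel columns grow to the right and rows downward; lengths in m; the calibration is good to about 2 mm. A picture is of the moment at which its call begins: read the wrist's pose just before it. camera_info takes no time and is no camera call; for the wrist camera it gives the pose at the moment of the call.
- workorder.job_done(): hands the job in, once; it reports no verdict.
The state is a dict: "t": time; "joints": joint angles; "joint_velocities": joint speeds; "effort": joint torques, N m; "eef_pos": TCP position; "orientation": TCP orientation; "force": force on the tool from outside, world axes, zero at the start; "ft_torque": the same for the moment, N m; "finger_gap": finger opening in m.
Only numpy, scipy, OpenCV 4.12 (cv2) and the standard library are available. Lean on these libraries where they do the work, as an engineer would, in place of code of your own. Each camera call takes 0.05 s, during which the arm holds its last target. There are 200 camera calls.

## Working session

There is one attempt and no reset: what is moved stays moved. The work goes in short steps, Python scripts to look and compute and a tool call to move; the robot and the scene stay as the last step left them, time stands still between calls to the robot, and variables do not carry over. Pictures are saved under pics/ and viewed, about 8 in all and at most 12, crops included, and the job is handed in when it is done.

Besides the shell and the picture viewer there is one more tool, called after ">>>" as name([rows], argument=value, ...), one row to a line, values as JSON. arm_command: Moves the arm, as the interface text tells. Its arguments: {"type":"object","properties":{"plan":{"type":"array","items":{"type":"object","properties":{"travel":{"type":"array","items":{"type":"number"}},"rot":{"type":"array","items":{"type":"number"}},"claw":{"type":"number"}}}}},"required":["plan"]}

```bash
mkdir -p pics; ls; cat > h.py <<'E'
import numpy as np, cv2
from rig import robot, viewer, workorder
def cap(n,save=None):
    i=viewer.camera_info(n); p,d=viewer.capture(n)
    np.savez('%s.npz'%(save or n),p=p,d=d,**{k:np.array(v) for k,v in i.items()})
    if save: cv2.imwrite('pics/%s.png'%save,p[:,:,::-1])
    return p,d,i
def load(s):
    z=np.load('%s.npz'%s); return z['p'],z['d'],{k:z[k] for k in('vfov','cx','cy','rvec','tvec')}
def cam(i):
    R=cv2.Rodrigues(np.array(i['rvec'],float))[0]; f=200/np.tan(np.radians(float(i['vfov']))/2)
    return R,np.array(i['tvec'],float).ravel(),f,float(i['cx']),float(i['cy'])
def cloud(d,i):
    R,t,f,cx,cy=cam(i); v,u=np.mgrid[0:400,0:640]
    P=np.stack([(u-cx)/f*d,(v-cy)/f*d,d],-1); W=(P-t)@R; W[d<=0]=np.nan; return W
def atz(i,u,v,z):
    R,t,f,cx,cy=cam(i); o=-R.T@t; r=R.T@np.array([(u-cx)/f,(v-cy)/f,1]); return o+r*(z-o[2])/r[2]
E
python3 - <<'E'
from h import *
s=robot.get_state(); print(s['t'],s['eef_pos'],s['orientation'],s['force'],s['finger_gap'],robot.tcp_to_grasp)
for n in('scene','top'):
    p,d,i=cap(n,n+'0'); print(n,i,(d>0).mean())
E
```

```text
pics
0.0 [0.233877   0.57917605 0.23049467] [[ 3.74411212e-01  9.27262641e-01 -4.88530220e-04]
 [ 9.27261629e-01 -3.74411525e-01 -1.37139503e-03]
 [-1.45455473e-03  6.04703488e-05 -9.99998940e-01]] [ 0.05393559 -0.23917855 -0.10315293] 0.08510470043605073 -0.0187
scene {'vfov': 57.23380685850043, 'cx': 319.4776541778497, 'cy': 198.461840235694, 'rvec': array([ 2.19780072,  0.57325304, -0.25266308]), 'tvec': array([-0.57273588, -0.13691887,  1.02540546])} 0.99601953125
top {'vfov': 55.68255522880984, 'cx': 318.85358081402046, 'cy': 190.22967772470412, 'rvec': array([ 1.961993  , -2.27290484,  0.23076146]), 'tvec': array([0.06557839, 0.65343315, 0.7315576 ])} 0.9960546875
```

View pics/top0.png

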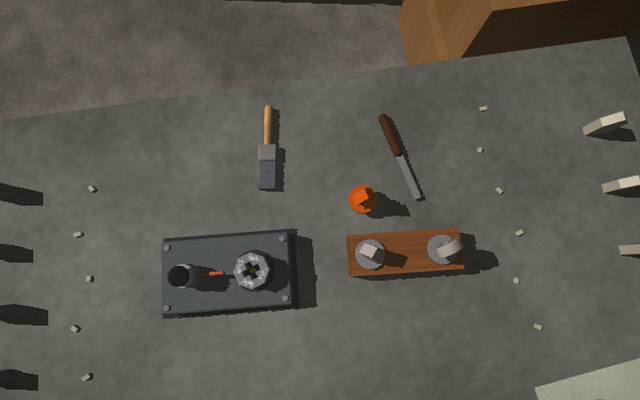

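View pics/scene0.png

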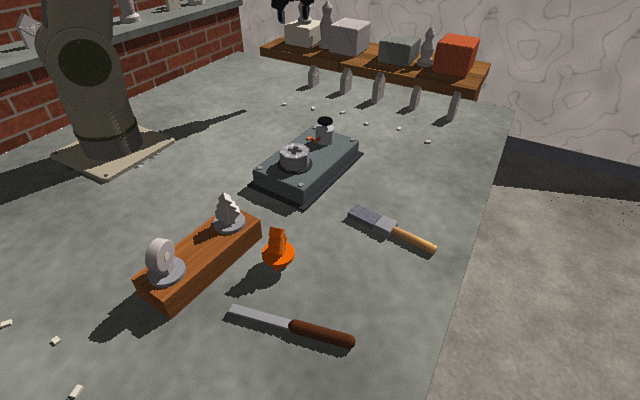

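The top view shows the leaf at about (370,253) and the rosette at (445,248) in the rack. The spindle is at (252,271), the blower plunger at (181,275), and the orange look-alike at (362,199). I'll measure these with depth and take enlarged crops.

```bash
python3 - <<'E'
from h import *
p,d,i=load('top0'); W=cloud(d,i)
R,t,f,cx,cy=cam(i); print('f',f,'cam',-R.T@t)
def st(n,u0,u1,v0,v1,z0,z1):
    w=W[v0:v1,u0:u1].reshape(-1,3); m=(w[:,2]>z0)&(w[:,2]<z1); q=w[m]
    if len(q)<4: print(n,len(q));return
    c,s,a=cv2.minAreaRect((q[:,:2]*1000).astype(np.float32))
    print(n,len(q),'z',np.median(q[:,2]).round(4),'mean',q.mean(0).round(4),'rect',np.round(c,1),np.round(s,1),round(a,1))
st('table',300,340,100,140,-1,1)
st('rack',340,470,225,285,.042,.053)
st('flange leaf',345,395,235,280,.054,.063)
st('leaf up',345,395,230,280,.075,.2)
st('leaf hi',345,395,230,280,.095,.2)
st('flange ros',420,475,225,275,.054,.063)
st('ros up',420,475,225,275,.07,.2)
st('spindle',225,275,245,295,.084,.096)
st('spindle in',225,275,245,295,.056,.082)
st('blower',160,205,255,295,.105,.125)
st('housing',155,305,225,320,.04,.054)
st('orange',345,380,180,220,.02,.2)
def crop(p,u0,u1,v0,v1,k): return cv2.resize(p[v0:v1,u0:u1,::-1],None,fx=k,fy=k,interpolation=cv2.INTER_CUBIC)
a=crop(p,222,282,241,301,6.5);b=crop(p,340,400,223,283,6.5)
cv2.imwrite('pics/crop1.png',np.hstack([a,b]))
for n,uv in (('leafpx',(371,250)),):print(atz(i,*uv,.121))
E
```

```text
f 378.6722432953621 cam [ 0.49860421 -0.00613507  0.84723557]
table 1595 z -0.0009 mean [ 0.8391 -0.0593 -0.0009] rect [840.  -59.4] [ 93.8 100.6] 81.6
rack 3150 z 0.0492 mean [ 0.5039 -0.1852  0.0492] rect [ 504.5 -189.8] [236.6  85.2] 85.4
flange leaf 407 z 0.0571 mean [ 0.5098 -0.1112  0.0572] rect [ 510.7 -114. ] [60.1 60.3] 34.5
leaf up 291 z 0.1013 mean [ 0.5108 -0.1123  0.1015] rect [ 510.1 -114.3] [45.9 22.5] 50.3
leaf hi 191 z 0.1124 mean [ 0.5108 -0.1131  0.1103] rect [ 510.2 -114.3] [34.1 22.5] 50.3
flange ros 410 z 0.0571 mean [ 0.4989 -0.2574  0.0571] rect [ 497.8 -261.6] [61.1 56.9] 6.4
ros up 372 z 0.1169 mean [ 0.4983 -0.2582  0.1132] rect [ 498.5 -262.2] [22.9 51. ] 17.5
spindle 792 z 0.0891 mean [0.5122 0.1265 0.0891] rect [512.3 126.5] [65.3 66.3] 19.2
spindle in 130 z 0.0684 mean [0.5117 0.12   0.0685] rect [506.9 120.1] [49.9 76.1] 65.2
blower 357 z 0.1119 mean [0.5216 0.26   0.1118] rect [522.1 261. ] [39.3 37. ] 81.7
housing 7822 z 0.0491 mean [0.5149 0.1858 0.049 ] rect [516.6 185.8] [269.1 150.3] 86.1
orange 627 z 0.0385 mean [ 0.6259 -0.1183  0.0555] rect [ 629.7 -120.8] [59.9 61.1] 36.1
[ 0.51601773 -0.10976502  0.121     ]
```

View pics/crop1.png

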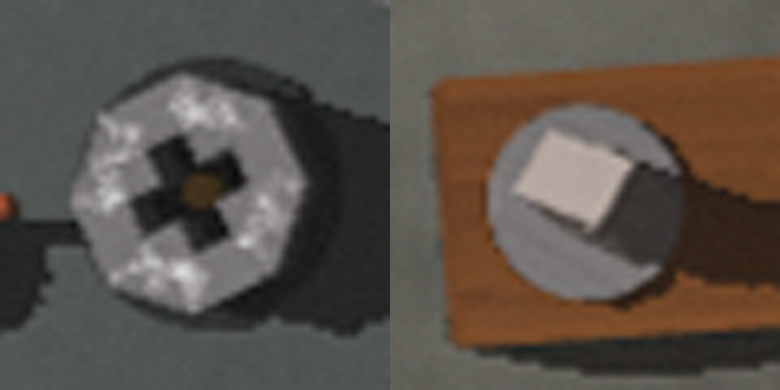

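The crops show the socket cross centred near top-view pixel (252,270), with slots about 29° from world x. The leaf panel is clear. The fitted sizes match the spec: panel 46x22.5, flange 60, spindle 66 at z 0.089, blower top at 0.112. I'll shut the gripper and go above the blower.

>>> arm_command([
  {"travel": [-0.02,0.04,0],"rot": [0,0,0],"claw": -1},
  {"travel": [-0.04,0.08,0],"rot": [0,0,0],"claw": -1},
  {"travel": [-0.06,0.12,0],"rot": [0,0,0],"claw": -1},
  {"travel": [-0.08,0.16,0],"rot": [0,0,0],"claw": -1},
  {"travel": [-0.1,0.2,0.01],"rot": [0,0,0],"claw": -1},
  {"travel": [-0.12,0.24,0.02],"rot": [0,0,0],"claw": -1},
  {"travel": [-0.14,0.28,0.03],"rot": [0,0,0],"claw": -1},
  {"travel": [-0.16,0.32,0.04],"rot": [0,0,0],"claw": -1},
  {"travel": [-0.18,0.36,0.05],"rot": [0,0,0],"claw": -1},
  {"travel": [-0.187,0.386,0.06],"rot": [0,0,0],"claw": -1},
])

```text
t: 1.1
eef_pos: [0.5239, 0.2575, 0.1708]
orientation: [[0.378, 0.926, 0.0], [0.926, -0.378, -0.001], [-0.001, 0.001, -1.0]]
force: [0.3, 0.6, 0.8]
finger_gap: -0.0001
```

>>> arm_command([
  {"travel": [0,0,0],"rot": [0,0,0],"claw": -1},
  {"travel": [0,0,0],"rot": [0,0,0],"claw": -1},
  {"travel": [0,0,0],"rot": [0,0,0],"claw": -1},
])

```text
t: 1.4
eef_pos: [0.521, 0.263, 0.1715]
orientation: [[0.373, 0.928, -0.0], [0.928, -0.373, 0.001], [0.001, -0.001, -1.0]]
force: [-0.9, 0.4, -0.2]
finger_gap: 0.0001
```

```bash
python3 - <<'E'
from h import *
s=robot.get_state(); print(s['t'],s['eef_pos'],s['orientation'].round(3),s['force'],s['finger_gap'],s['joints'])
p,d,i=cap('wrist','w1'); W=cloud(d,i); print(i)
for n,z0,z1 in(('plunger',.105,.12),('spin',.086,.0965)):
    m=(W[...,2]>z0)&(W[...,2]<z1); print(n,m.sum(), np.nanmean(W[m],0) if m.sum() else'')
    for q in [W[m]]:
        if len(q)>9: print(cv2.minAreaRect((q[:,:2]*1000).astype(np.float32)))
# slot angle from the top view
p,d,i=load('top0'); g=p.astype(int).sum(2)
def at(x,y,z=.09):
    R,t,f,cx,cy=cam(i); c=R@np.array([x,y,z])+t; return f*c[0]/c[2]+cx,f*c[1]/c[2]+cy
c=np.array([.5123,.1265]); 
best=[]
G=cv2.GaussianBlur(g.astype(np.float32),(0,0),.6)
th=np.radians(np.arange(0,90,1.)); pr=[]
for ox in np.arange(-.003,.0031,.001):
  for oy in np.arange(-.003,.0031,.001):
    for a in th:
        v=0
        for r in (.008,.010,.012,.014):
            for k in range(4):
                b=a+k*np.pi/2
                for o,sg in ((0,1),(.0035,1),(-.0035,1),(.009,-1),(-.009,-1)):
                    if sg<0 and r<.012: continue
                    x=c[0]+ox+r*np.cos(b)-o*np.sin(b); y=c[1]+oy+r*np.sin(b)+o*np.cos(b)
                    u,w=at(x,y); v+=sg*cv2.getRectSubPix(G,(1,1),(float(u),float(w)))[0,0]
        best.append((v,ox,oy,np.degrees(a)))
best.sort(); print(best[:6])
E
```

```text
1.4 [0.52104916 0.2630391  0.17146148] [[ 0.373  0.928 -0.   ]
 [ 0.928 -0.373  0.001]
 [ 0.001 -0.001 -1.   ]] [-0.86212986  0.40968861 -0.17801661] 0.0001093696764223302 [-0.7002978   0.27928956  0.18483824  1.66396223 -0.05514155  1.2033193
  0.68626252]
{'vfov': 63.45971993956048, 'cx': 322.1523074980782, 'cy': 196.02231944955255, 'rvec': array([-2.39688513, -1.62110273, -0.23505182]), 'tvec': array([-0.43884003, -0.38925802,  0.21267577])}
plunger 2482 [0.52056791 0.26223947 0.11314854]
((521.1752319335938, 261.7284851074219), (39.2701530456543, 35.90867614746094), 75.46771240234375)
spin 6172 [0.51245814 0.15203357 0.09037413]
((509.1645202636719, 187.3271484375), (70.169677734375, 192.852783203125), 4.281850337982178)
[(np.float32(-617.8196), np.float64(0.001), np.float64(-0.001), np.float64(19.0)), (np.float32(-607.84753), np.float64(0.001), np.float64(-0.001), np.float64(18.0)), (np.float32(-604.12695), np.float64(0.001), np.float64(-0.001), np.float64(20.0)), (np.float32(-568.08813), np.float64(0.001), np.float64(-0.001), np.float64(17.0)), (np.float32(-552.2906), np.float64(0.0), np.float64(-0.001), np.float64(19.0)), (np.float32(-544.64355), np.float64(0.0), np.float64(-0.001), np.float64(18.0))]
```

View pics/w1.png

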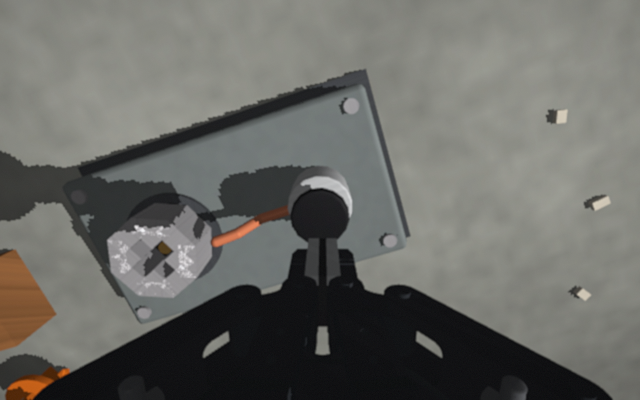

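The wrist view shows the fingers directly above the black plunger head at (320,212). Plunger centre measures (0.521,0.262). Pressing down now.

>>> arm_command([
  {"travel": [0,0,0.02],"rot": [0,0,0],"claw": -1},
  {"travel": [0,0,0.04],"rot": [0,0,0],"claw": -1},
  {"travel": [0,0,0.05],"rot": [0,0,0],"claw": -1},
  {"travel": [0,0,0.056],"rot": [0,0,0],"claw": -1},
  {"travel": [0,0,0.06],"rot": [0,0,0],"claw": -1},
  {"travel": [0,0,0.063],"rot": [0,0,0],"claw": -1},
  {"travel": [0,0,0.066],"rot": [0,0,0],"claw": -1},
  {"travel": [0,0,0.068],"rot": [0,0,0],"claw": -1},
  {"travel": [0,0,0.07],"rot": [0,0,0],"claw": -1},
  {"travel": [0,0,0.07],"rot": [0,0,0],"claw": -1},
])

```text
t: 2.45
eef_pos: [0.522, 0.2622, 0.1021]
orientation: [[0.374, 0.927, 0.001], [0.927, -0.374, 0.001], [0.001, 0.0, -1.0]]
force: [-4.0, -0.3, 7.0]
finger_gap: -0.0001
```

>>> arm_command([
  {"travel": [0,0,0.001],"rot": [0,0,0],"claw": -1},
  {"travel": [0,0,0.002],"rot": [0,0,0],"claw": -1},
  {"travel": [0,0,0.003],"rot": [0,0,0],"claw": -1},
  {"travel": [0,0,0.003],"rot": [0,0,0],"claw": -1},
])

```text
t: 2.85
eef_pos: [0.5221, 0.2623, 0.101]
orientation: [[0.374, 0.927, 0.001], [0.927, -0.374, 0.002], [0.002, 0.0, -1.0]]
force: [-10.4, -2.8, 22.1]
finger_gap: 0.0
```

The plunger bottomed at z 0.101 with 22 N, well over the 8 N spring force. I'll release it and move over the spindle to look.

>>> arm_command([
  {"travel": [0,0,-0.01],"rot": [0,0,0],"claw": -1},
  {"travel": [0,0,-0.05],"rot": [0,0,0],"claw": -1},
  {"travel": [0,0,-0.09],"rot": [0,0,7],"claw": -1},
  {"travel": [0,0,-0.12],"rot": [0,0,14],"claw": -1},
  {"travel": [-0.03,0.01,-0.13],"rot": [0,0,21],"claw": 0},
  {"travel": [-0.06,0.02,-0.13],"rot": [0,0,28],"claw": 1},
  {"travel": [-0.09,0.03,-0.13],"rot": [0,0,35],"claw": 1},
  {"travel": [-0.115,0.037,-0.13],"rot": [0,0,42],"claw": 1},
  {"travel": [-0.129,0.041,-0.13],"rot": [0,0,49],"claw": 1},
  {"travel": [-0.129,0.041,-0.13],"rot": [0,0,56],"claw": 1},
])

```text
t: 3.85
eef_pos: [0.5121, 0.1238, 0.2289]
orientation: [[0.98, 0.199, 0.002], [0.199, -0.98, 0.0], [0.002, 0.0, -1.0]]
force: [0.4, 0.3, 0.3]
finger_gap: 0.0845
```

>>> arm_command([
  {"travel": [0,0,0],"rot": [0,0,0],"claw": 1},
  {"travel": [0,0,0],"rot": [0,0,0],"claw": 1},
  {"travel": [0,0,0],"rot": [0,0,0],"claw": 1},
])

```text
t: 4.15
eef_pos: [0.5117, 0.1271, 0.2283]
orientation: [[0.977, 0.212, 0.0], [0.212, -0.977, 0.0], [0.0, -0.0, -1.0]]
force: [-1.2, 0.8, 0.1]
finger_gap: 0.0853
```

```bash
cat > m.py <<'E'
from h import *
def rect(W,box,z0,z1,n):
    (x0,x1,y0,y1)=box; m=(W[...,2]>z0)&(W[...,2]<z1)&(W[...,0]>x0)&(W[...,0]<x1)&(W[...,1]>y0)&(W[...,1]<y1)
    q=W[m]; print(n,len(q),q.mean(0).round(4),cv2.minAreaRect((q[:,:2]*1000).astype(np.float32))) if len(q)>9 else print(n,len(q))
def rectify(p,i,c,z,h=.045,N=500):
    "top-down ortho crop: column grows with world x, row grows with -y"
    R,t,f,cx,cy=cam(i); g=np.linspace(-h,h,N); X,Y=np.meshgrid(c[0]+g,c[1]-g)
    C=np.stack([X,Y,0*X+z],-1)@R.T+t
    return cv2.remap(p,(f*C[...,0]/C[...,2]+cx).astype(np.float32),(f*C[...,1]/C[...,2]+cy).astype(np.float32),cv2.INTER_CUBIC)
E
python3 - <<'E'
from m import *
s=robot.get_state(); print(s['t'],s['eef_pos'],s['orientation'].round(3),s['force'],s['finger_gap'],s['joints'].round(3))
p,d,i=cap('wrist','w2'); W=cloud(d,i); R,t,*_=cam(i); print('cam',-R.T@t)
rect(W,(.46,.56,.08,.17),.086,.094,'spindle'); rect(W,(.46,.56,.21,.31),.105,.12,'plunger')
o=rectify(p,i,(.5125,.1265),.09); cv2.imwrite('pics/soc.png',np.hstack([cv2.resize(p,(640,400))[:,120:520,::-1],cv2.resize(o,(400,400))[:,:,::-1]]))
np.save('soc.npy',o)
E
```

```text
4.15 [0.5116996  0.12710486 0.22833098] [[ 0.977  0.212  0.   ]
 [ 0.212 -0.977  0.   ]
 [ 0.    -0.    -1.   ]] [-1.21976577  0.81204057  0.13760658] 0.0852967450971428 [-0.66   0.112  0.358  1.742 -0.041  1.295 -0.08 ]
cam [0.49626922 0.19895693 0.3713357 ]
spindle 3577 [0.5136 0.1272 0.0905] ((513.7833862304688, 126.03094482421875), (66.49695587158203, 65.9524154663086), 64.1572036743164)
plunger 2352 [0.5229 0.2586 0.1132] ((523.7091674804688, 257.415771484375), (39.86675262451172, 33.03411102294922), 11.716300964355469)
```

View pics/soc.png

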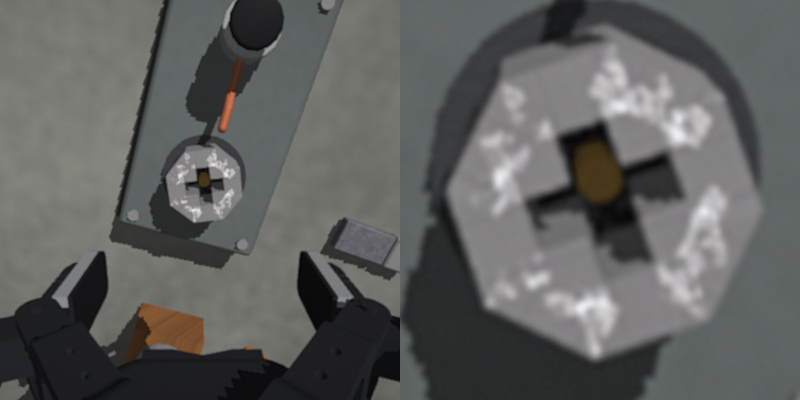

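In the rectified crop, the slot edges run from (525,205) to (668,153), about 20° from world x. The socket centre is about (0.5135,0.126), which agrees with the top view (19°). The plunger is back up at 0.113. Next I go above the leaf with the jaws across its thickness.

>>> arm_command([
  {"travel": [-0.006,0.026,0],"rot": [0,0,6],"claw": 1},
  {"travel": [-0.012,0.052,0],"rot": [0,0,12],"claw": 1},
  {"travel": [-0.018,0.08,0],"rot": [0,0,18],"claw": 1},
  {"travel": [-0.024,0.108,0],"rot": [0,0,24],"claw": 1},
  {"travel": [-0.03,0.136,0],"rot": [0,0,30],"claw": 1},
  {"travel": [-0.037,0.164,0],"rot": [0,0,36],"claw": 1},
  {"travel": [-0.043,0.192,0],"rot": [0,0,42],"claw": 1},
  {"travel": [-0.05,0.22,0],"rot": [0,0,48],"claw": 1},
  {"travel": [-0.053,0.234,0],"rot": [0,0,52],"claw": 1},
  {"travel": [-0.053,0.234,0],"rot": [0,0,52],"claw": 1},
])

```text
t: 5.2
eef_pos: [0.5083, -0.1154, 0.2284]
orientation: [[0.764, -0.645, 0.0], [-0.645, -0.764, -0.001], [0.001, 0.0, -1.0]]
force: [0.8, 1.1, 0.2]
finger_gap: 0.0854
```

>>> arm_command([
  {"travel": [0,0,0],"rot": [0,0,0],"claw": 1},
  {"travel": [0,0,0],"rot": [0,0,0],"claw": 1},
  {"travel": [0,0,0],"rot": [0,0,0],"claw": 1},
])

```text
t: 5.5
eef_pos: [0.5087, -0.112, 0.2282]
orientation: [[0.768, -0.64, -0.0], [-0.64, -0.768, 0.0], [-0.0, -0.0, -1.0]]
force: [1.0, -0.4, -0.2]
finger_gap: 0.0853
```

```bash
python3 - <<'E'
from m import *
s=robot.get_state(); print(s['t'],s['eef_pos'],s['orientation'].round(3),s['force'],s['finger_gap'],s['joints'].round(3))
p,d,i=cap('wrist','w3'); W=cloud(d,i)
B=(.46,.56,-.165,-.065)
rect(W,B,.055,.0605,'flange')
for z in (.066,.075,.085,.095,.105): rect(W,B,z,.2,'leaf>%.3f'%z)
R,t,*_=cam(i); print('cam',-R.T@t)
E
```

```text
5.5 [ 0.50867675 -0.11200429  0.22822162] [[ 0.768 -0.64  -0.   ]
 [-0.64  -0.768  0.   ]
 [-0.    -0.    -1.   ]] [ 0.96954254 -0.42220675 -0.24267844] 0.0853209616998806 [-0.432  0.1    0.605  1.767 -0.059  1.293 -0.508]
flange 1697 [ 0.5144 -0.1107  0.0585] ((511.2764892578125, -115.24942779541016), (60.595306396484375, 60.80896759033203), 5.273237705230713)
leaf>0.066 1250 [ 0.5155 -0.1101  0.1054] ((510.7803039550781, -115.28893280029297), (45.71072006225586, 22.508556365966797), 50.47812271118164)
leaf>0.075 1250 [ 0.5155 -0.1101  0.1054] ((510.7803039550781, -115.28893280029297), (45.71072006225586, 22.508556365966797), 50.47812271118164)
leaf>0.085 1064 [ 0.5146 -0.1111  0.1094] ((511.478759765625, -114.44229125976562), (35.90018081665039, 22.508556365966797), 50.47812271118164)
leaf>0.095 946 [ 0.5141 -0.1117  0.1117] ((511.1759338378906, -114.81472778320312), (33.99530792236328, 22.51392364501953), 50.43513870239258)
leaf>0.105 703 [ 0.5124 -0.1137  0.1163] ((511.1598815917969, -114.83009338378906), (22.4732608795166, 22.510025024414062), 50.46636199951172)
cam [ 0.55513688 -0.05537267  0.37123224]
```

View pics/w3.png

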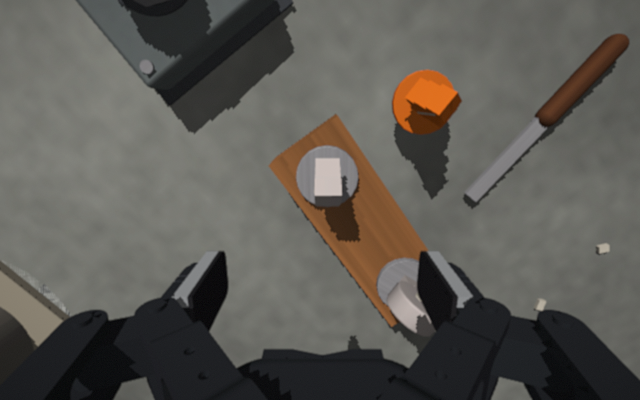

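The leaf's long axis is at 50.5° and its centre at (0.511,-0.1148), and the jaws are aligned (-39.8° against -39.5°). In the view the leaf is at (328,176) and the rosette is clear of the right finger. Descending.

>>> arm_command([
  {"travel": [0.0035,0.001,0.02],"rot": [0,0,0],"claw": 1},
  {"travel": [0.0035,0.001,0.04],"rot": [0,0,0],"claw": 1},
  {"travel": [0.0035,0.001,0.06],"rot": [0,0,0],"claw": 1},
  {"travel": [0.0035,0.001,0.08],"rot": [0,0,0],"claw": 1},
  {"travel": [0.0035,0.001,0.1],"rot": [0,0,0],"claw": 1},
  {"travel": [0.0035,0.001,0.12],"rot": [0,0,0],"claw": 1},
  {"travel": [0.0035,0.001,0.14],"rot": [0,0,0],"claw": 1},
  {"travel": [0.0035,0.001,0.155],"rot": [0,0,0],"claw": 1},
  {"travel": [0.0035,0.001,0.164],"rot": [0,0,0],"claw": 1},
  {"travel": [0.0035,0.001,0.164],"rot": [0,0,0],"claw": 1},
])

```text
t: 6.55
eef_pos: [0.5099, -0.1158, 0.0634]
orientation: [[0.767, -0.642, -0.002], [-0.642, -0.767, 0.0], [-0.001, 0.001, -1.0]]
force: [-0.0, -0.2, -0.6]
finger_gap: 0.0852
```

>>> arm_command([
  {"travel": [0,0,0],"rot": [0,0,0],"claw": 1},
  {"travel": [0,0,0],"rot": [0,0,0],"claw": 1},
])

```text
t: 6.75
eef_pos: [0.5111, -0.1162, 0.0651]
orientation: [[0.766, -0.643, 0.001], [-0.643, -0.766, 0.0], [0.001, -0.001, -1.0]]
force: [-1.0, 0.1, -0.5]
finger_gap: 0.0855
```

>>> arm_command([
  {"travel": [0,0,0],"rot": [0,0,0],"claw": -1},
  {"travel": [0,0,0],"rot": [0,0,0],"claw": -1},
  {"travel": [0,0,0],"rot": [0,0,0],"claw": -1},
  {"travel": [0,0,0],"rot": [0,0,0],"claw": -1},
  {"travel": [0,0,0],"rot": [0,0,0],"claw": -1},
  {"travel": [0,0,0],"rot": [0,0,0],"claw": -1},
  {"travel": [0,0,0],"rot": [0,0,0],"claw": -1},
  {"travel": [0,0,0],"rot": [0,0,0],"claw": -1},
])

```text
t: 7.55
eef_pos: [0.5107, -0.1163, 0.0645]
orientation: [[0.766, -0.643, 0.0], [-0.643, -0.766, 0.0], [0.0, -0.0, -1.0]]
force: [-0.1, 0.4, 4.5]
finger_gap: 0.0213
```

```bash
python3 - <<'E'
from m import *
s=[robot.get_state()]
p,d,i=cap('wrist','w4'); W=cloud(d,i); s.append(robot.get_state())
for s in s: print(s['t'],s['eef_pos'],s['orientation'].round(3)[:,0],s['force'],s['finger_gap'],s['joints'].round(3))
B=(.46,.56,-.165,-.065)
rect(W,B,.0555,.0605,'flange'); rect(W,B,.105,.2,'leaf'); 
E
```

```text
7.55 [ 0.51068915 -0.11628042  0.06446994] [ 0.766 -0.643  0.   ] [-0.12206486  0.42969664  4.52223254] 0.021256899736681933 [-0.368  0.305  0.58   1.937 -0.203  0.956 -0.39 ]
7.6 [ 0.51068776 -0.11627052  0.06446899] [ 0.766 -0.643  0.   ] [-0.57830045 -0.69718221  4.52691528] 0.0213006015779793 [-0.368  0.305  0.58   1.937 -0.203  0.956 -0.39 ]
flange 4297 [ 0.5214 -0.1026  0.0584] ((518.765869140625, -105.73304748535156), (38.67743682861328, 61.41866683959961), 50.84987258911133)
leaf 44859 [ 0.5153 -0.1074  0.1355] ((509.84112548828125, -109.67662811279297), (34.39663314819336, 119.10517120361328), 50.55314636230469)
```

Gripped, gap 21.3 mm. Lifting first, then turning +30.4° about tool z and moving over the spindle.

>>> arm_command([
  {"travel": [0,0,-0.01],"rot": [0,0,0],"claw": -1},
  {"travel": [0,0,-0.025],"rot": [0,0,0],"claw": -1},
  {"travel": [0,0,-0.045],"rot": [0,0,0],"claw": -1},
  {"travel": [0,0,-0.065],"rot": [0,0,0],"claw": -1},
  {"travel": [0,0,-0.085],"rot": [0,0,0],"claw": -1},
  {"travel": [0,0,-0.105],"rot": [0,0,0],"claw": -1},
  {"travel": [0,0,-0.12],"rot": [0,0,0],"claw": -1},
  {"travel": [-0.008,-0.01,-0.125],"rot": [0,0,2],"claw": -1},
  {"travel": [-0.02,-0.025,-0.125],"rot": [0,0,4],"claw": -1},
  {"travel": [-0.035,-0.043,-0.125],"rot": [0,0,7],"claw": -1},
])

```text
t: 8.6
eef_pos: [0.5109, -0.061, 0.1897]
orientation: [[0.68, -0.734, -0.0], [-0.734, -0.68, -0.0], [0.0, 0.0, -1.0]]
force: [-0.3, 0.1, -2.7]
finger_gap: 0.0212
```

>>> arm_command([
  {"travel": [-0.02,-0.018,0],"rot": [0,0,4],"claw": -1},
  {"travel": [-0.04,-0.035,0],"rot": [0,0,8],"claw": -1},
  {"travel": [-0.06,-0.053,0],"rot": [0,0,12],"claw": -1},
  {"travel": [-0.08,-0.071,0],"rot": [0,0,16],"claw": -1},
  {"travel": [-0.1,-0.089,0],"rot": [0,0,20],"claw": -1},
  {"travel": [-0.12,-0.107,0],"rot": [0,0,23.4],"claw": -1},
  {"travel": [-0.13,-0.118,0],"rot": [0,0,23.4],"claw": -1},
  {"travel": [-0.136,-0.1273,0],"rot": [0,0,23.4],"claw": -1},
  {"travel": [-0.136,-0.1273,0],"rot": [0,0,23.4],"claw": -1},
  {"travel": [-0.136,-0.1273,0],"rot": [0,0,23.4],"claw": -1},
])

```text
t: 9.6
eef_pos: [0.5118, 0.1241, 0.1892]
orientation: [[0.335, -0.942, -0.0], [-0.942, -0.335, -0.001], [0.001, 0.0, -1.0]]
force: [-0.7, 0.1, -2.8]
finger_gap: 0.0213
```

```bash
cat > l.py <<'E'
from m import *
import sys
for k in range(2):
    s=robot.get_state(); print(round(s['t'],2),s['eef_pos'].round(4),'yaw',np.degrees(np.arctan2(s['orientation'][1,0],s['orientation'][0,0])).round(2),s['force'].round(1),s['ft_torque'].round(2),s['finger_gap'].round(4))
    if k==0: p,d,i=cap('wrist',sys.argv[1])
W=cloud(d,i)
# height histogram near the spindle in the wrist view
q=W[(abs(W[...,0]-.5135)<.06)&(abs(W[...,1]-.126)<.06)]
h,e=np.histogram(q[:,2],np.arange(.05,.25,.003)); print([(round(a,3),int(b)) for a,b in zip(e,h) if b>300])
E
python3 l.py w5
```

```text
Traceback (most recent call last):
  File "l.py", line 4, in <module>
    s=robot.get_state(); print(round(s['t'],2),s['eef_pos'].round(4),'yaw',np.degrees(np.arctan2(s['orientation'][1,0],s['orientation'][0,0])).round(2),s['force'].round(1),s['ft_torque'].round(2),s['finger_gap'].round(4))
                                                                                                                                                                                                    ^^^^^^^^^^^^^^^^^^^^^
AttributeError: 'float' object has no attribute 'round'
```

```bash
sed -i "s/s\['finger_gap'\].round(4)/round(s['finger_gap'],4)/" l.py; python3 l.py w5; python3 - <<'E'
from m import *
p,d,i=load('w5'); W=cloud(d,i); B=(.45,.58,.06,.19)
rect(W,B,.178,.188,'held flange'); rect(W,B,.086,.094,'spindle')
E
```

```text
9.6 [0.5118 0.1241 0.1892] yaw -70.42 [-0.7  0.1 -2.8] [-0.02  0.02  0.03] 0.0213
9.65 [0.5118 0.1239 0.1893] yaw -70.46 [ 1.4 -0.5 -1.8] [-0.02 -0.01  0.03] 0.0213
[(np.float64(0.05), 6178), (np.float64(0.053), 1380), (np.float64(0.089), 2418), (np.float64(0.182), 4116), (np.float64(0.203), 408), (np.float64(0.206), 663), (np.float64(0.209), 678), (np.float64(0.218), 768), (np.float64(0.221), 770), (np.float64(0.224), 844), (np.float64(0.227), 624), (np.float64(0.23), 317), (np.float64(0.233), 966), (np.float64(0.236), 1785), (np.float64(0.239), 2096), (np.float64(0.242), 3242), (np.float64(0.245), 4349)]
held flange 4409 [0.5278 0.1304 0.1831] ((523.4835815429688, 129.05194091796875), (39.10527038574219, 61.44759750366211), 20.383365631103516)
spindle 2512 [0.5288 0.1322 0.0905] ((522.320068359375, 141.9083251953125), (38.87763595581055, 89.38135528564453), 21.24466323852539)
```

View pics/w5.png

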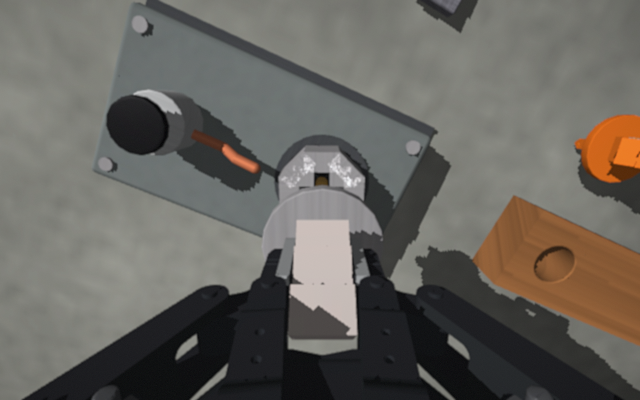

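The leaf is held upright over the spindle, with its flange centred near (322,240). One slot is visible at (321,180), running vertically in the image, so it is parallel to the leaf's fins. I'll compute the relative offset from this same picture.

```bash
cat > off.py <<'E'
from m import *
from scipy.optimize import least_squares
import sys
def offs(name,zf,tcp,yaw):
    p,d,i=load(name); W=cloud(d,i); a=np.radians(yaw); A=np.array([[np.cos(a),np.sin(a)],[np.sin(a),-np.cos(a)]]) # rows: tool x,y
    for n,z,r in(('flange',zf,.031),('spindle',.0905,.033)):
        L=(W[...,:2]-tcp)@A.T; m=(abs(W[...,2]-z)<.003)&(np.hypot(*np.moveaxis(L,-1,0))<.06); q=L[m]
        if n=='spindle': q=q[(abs(q[:,0])<.04)]
        # rim: extreme points in -y per x bin and both x sides
        e=[]
        for x in np.arange(-.024,.0241,.002):
            b=q[abs(q[:,0]-x)<.001]
            if len(b)>3: e.append([x,b[:,1].min()])
        e=np.array(e)
        s=least_squares(lambda c:np.hypot(e[:,0]-c[0],e[:,1]-c[1])-r,[0,0],loss='soft_l1',f_scale=.0005)
        print(n,'centre in tool xy mm',(s.x*1000).round(2),'rms',np.sqrt((s.fun**2).mean()).round(5),'world',(tcp+A.T@s.x).round(4))
    o=rectify(p,i,(.5135,.126),.0905); cv2.imwrite('pics/%s_r.png'%name,o[:,:,::-1])
E
python3 - <<'E'
from off import *
offs('w5',.183,np.array([.5118,.1240]),-70.45)
p,d,i=load('w5'); 
# slot edges in the wrist picture: dark run per row
g=p.sum(2).astype(int)
for v in range(160,190,3): print(v,g[v,305:340:1].tolist())
E
```

```text
flange centre in tool xy mm [-0.67 -1.22] rms 0.0002 world [0.5127 0.125 ]
spindle centre in tool xy mm [-1.51 -3.07] rms 0.00081 world [0.5142 0.1264]
160 [621, 610, 605, 597, 595, 561, 532, 502, 467, 435, 429, 435, 443, 443, 444, 442, 441, 445, 445, 446, 448, 445, 444, 443, 442, 447, 481, 551, 585, 558, 540, 529, 540, 577, 558]
163 [581, 535, 501, 514, 529, 541, 553, 563, 581, 580, 511, 450, 439, 443, 445, 442, 444, 444, 441, 445, 446, 447, 474, 520, 524, 514, 550, 571, 597, 620, 590, 493, 465, 493, 500]
166 [642, 635, 613, 647, 666, 631, 598, 583, 551, 487, 442, 434, 440, 444, 445, 443, 442, 441, 444, 445, 448, 442, 443, 468, 544, 658, 686, 638, 616, 619, 649, 619, 572, 626, 635]
169 [637, 653, 679, 683, 662, 640, 624, 612, 577, 466, 427, 437, 446, 441, 444, 443, 444, 441, 442, 446, 448, 442, 442, 451, 502, 543, 544, 597, 648, 656, 647, 634, 589, 540, 556]
172 [580, 641, 579, 488, 460, 483, 508, 517, 468, 328, 260, 273, 305, 335, 340, 341, 344, 341, 341, 346, 345, 343, 338, 340, 403, 484, 511, 493, 481, 488, 526, 615, 674, 649, 593]
175 [449, 442, 441, 441, 439, 445, 452, 447, 376, 200, 78, 75, 63, 52, 43, 41, 40, 42, 40, 34, 43, 52, 42, 134, 301, 424, 447, 442, 430, 428, 437, 441, 458, 500, 534]
178 [444, 445, 442, 444, 439, 446, 451, 446, 374, 191, 58, 68, 112, 143, 151, 148, 151, 145, 147, 141, 118, 78, 45, 131, 298, 422, 448, 438, 431, 432, 439, 441, 440, 438, 446]
181 [443, 445, 443, 439, 442, 444, 452, 447, 368, 183, 82, 130, 155, 156, 160, 162, 158, 161, 155, 157, 150, 143, 105, 137, 305, 432, 448, 439, 429, 433, 439, 442, 439, 442, 439]
184 [448, 449, 446, 445, 447, 445, 454, 445, 364, 178, 114, 160, 182, 189, 196, 200, 214, 219, 209, 201, 194, 181, 145, 144, 298, 430, 451, 439, 432, 435, 443, 445, 445, 444, 445]
187 [264, 292, 304, 315, 338, 366, 385, 380, 368, 353, 352, 352, 351, 350, 351, 351, 352, 348, 343, 335, 330, 323, 316, 308, 308, 314, 314, 319, 320, 320, 309, 302, 302, 295, 278]
```

```bash
python3 - <<'E'
from off import *
p,d,i=load('w5'); g=p.sum(2).astype(float); tcp=np.array([.5118,.1240]); a=np.radians(-70.45); A=np.array([[np.cos(a),np.sin(a)],[np.sin(a),-np.cos(a)]])
T=lambda u,v:A@(atz(i,u,v,.0905)[:2]-tcp)*1000
L=[];Rr=[]
for v in range(174,185):
    r=g[v]; u=next(u for u in range(310,320) if r[u]>300>=r[u+1]); L.append(T(u+(r[u]-300)/(r[u]-r[u+1]),v))
    u=next(u for u in range(325,335) if r[u]<=290<r[u+1]); Rr.append(T(u+(290-r[u])/(r[u+1]-r[u]),v))
for E in(L,Rr):
    E=np.array(E); k,b=np.polyfit(E[:,1],E[:,0],1); print('x mean',E[:,0].mean().round(2),'y',E[:,1].min().round(1),E[:,1].max().round(1),'tilt deg',np.degrees(np.arctan(k)).round(2))
print('slot end',T(321,172.3))
E
```

```text
x mean -7.61 y -18.3 -10.4 tilt deg -0.91
x mean 4.33 y -18.3 -10.4 tilt deg 0.26
slot end [ -1.76414221 -19.63534045]
```

Slot centre is at about (-1.65,-2.2) mm in tool xy and the flange centre at (-0.67,-1.22), so I correct by (-1.0,-1.1) mm. Angle agrees within about 0.5°. Descending to just above the socket and into its mouth.

>>> arm_command([
  {"travel": [-0.001,-0.001,0.01],"rot": [0,0,0],"claw": -1},
  {"travel": [-0.001,-0.0011,0.025],"rot": [0,0,0],"claw": -1},
  {"travel": [-0.001,-0.0011,0.04],"rot": [0,0,0],"claw": -1},
  {"travel": [-0.001,-0.0011,0.05],"rot": [0,0,0],"claw": -1},
  {"travel": [-0.001,-0.0011,0.053],"rot": [0,0,0],"claw": -1},
  {"travel": [-0.001,-0.0011,0.056],"rot": [0,0,0],"claw": -1},
  {"travel": [-0.001,-0.0011,0.058],"rot": [0,0,0],"claw": -1},
  {"travel": [-0.001,-0.0011,0.06],"rot": [0,0,0],"claw": -1},
  {"travel": [-0.001,-0.0011,0.062],"rot": [0,0,0],"claw": -1},
  {"travel": [-0.001,-0.0011,0.062],"rot": [0,0,0],"claw": -1},
])

```text
t: 10.65
eef_pos: [0.5126, 0.1265, 0.1273]
orientation: [[0.335, -0.942, 0.0], [-0.942, -0.335, -0.0], [0.0, -0.0, -1.0]]
force: [1.4, -1.5, -2.8]
finger_gap: 0.0215
```

The stem tip is about 7 mm into the slots with no resistance. Continuing down onto the spring.

>>> arm_command([
  {"travel": [0,0,0.003],"rot": [0,0,0],"claw": -1},
  {"travel": [0,0,0.006],"rot": [0,0,0],"claw": -1},
  {"travel": [0,0,0.009],"rot": [0,0,0],"claw": -1},
  {"travel": [0,0,0.012],"rot": [0,0,0],"claw": -1},
  {"travel": [0,0,0.014],"rot": [0,0,0],"claw": -1},
  {"travel": [0,0,0.016],"rot": [0,0,0],"claw": -1},
  {"travel": [0,0,0.018],"rot": [0,0,0],"claw": -1},
  {"travel": [0,0,0.02],"rot": [0,0,0],"claw": -1},
  {"travel": [0,0,0.021],"rot": [0,0,0],"claw": -1},
  {"travel": [0,0,0.021],"rot": [0,0,0],"claw": -1},
])

```text
t: 11.65
eef_pos: [0.5126, 0.1265, 0.1066]
orientation: [[0.335, -0.942, 0.0], [-0.942, -0.335, 0.0], [0.0, -0.0, -1.0]]
force: [-0.5, -5.4, 4.9]
finger_gap: 0.0212
```

>>> arm_command([
  {"travel": [0,0,0.001],"rot": [0,0,0],"claw": -1},
  {"travel": [0,0,0.002],"rot": [0,0,0],"claw": -1},
  {"travel": [0,0,0.003],"rot": [0,0,0],"claw": -1},
  {"travel": [0,0,0.004],"rot": [0,0,0],"claw": -1},
  {"travel": [0,0,0.004],"rot": [0,0,0],"claw": -1},
])

```text
t: 12.15
eef_pos: [0.5127, 0.1265, 0.1044]
orientation: [[0.335, -0.942, 0.0], [-0.942, -0.335, 0.001], [-0.001, -0.001, -1.0]]
force: [-9.9, -8.0, 26.5]
finger_gap: 0.0215
```

```bash
python3 l.py w6; python3 - <<'E'
from m import *
p,d,i=load('w6'); W=cloud(d,i); B=(.45,.58,.06,.19); rect(W,B,.094,.106,'flange')
m=(abs(W[...,0]-.5135)<.04)&(abs(W[...,1]-.126)<.04)&(W[...,2]>.092)&(W[...,2]<.106)
q=W[m]; A=np.c_[q[:,:2]-[.5135,.126],np.ones(len(q))]; c=np.linalg.lstsq(A,q[:,2],rcond=None)[0]; print('flange plane tilt',c[:2].round(4),'z centre',c[2].round(4))
E
```

```text
12.15 [0.5127 0.1265 0.1044] yaw -70.42 [-9.9 -8.  26.5] [-1.78  2.11  0.  ] 0.0215
12.2 [0.5127 0.1265 0.1044] yaw -70.43 [-10.1  -7.1  26.4] [-1.77  2.14 -0.  ] 0.0212
[(np.float64(0.05), 12387), (np.float64(0.053), 2305), (np.float64(0.089), 1265), (np.float64(0.095), 1362), (np.float64(0.098), 3215), (np.float64(0.119), 553), (np.float64(0.122), 664), (np.float64(0.125), 597), (np.float64(0.131), 374), (np.float64(0.134), 800), (np.float64(0.137), 742), (np.float64(0.14), 964), (np.float64(0.143), 382), (np.float64(0.146), 400), (np.float64(0.149), 1306), (np.float64(0.152), 1826), (np.float64(0.155), 2246), (np.float64(0.158), 4055), (np.float64(0.161), 3334), (np.float64(0.164), 1558), (np.float64(0.167), 1624), (np.float64(0.17), 1955), (np.float64(0.173), 2345), (np.float64(0.176), 3238), (np.float64(0.179), 3547), (np.float64(0.182), 3837), (np.float64(0.185), 3948), (np.float64(0.188), 3678), (np.float64(0.191), 4022), (np.float64(0.194), 881), (np.float64(0.197), 1331), (np.float64(0.2), 495)]
flange 4756 [0.5277 0.137  0.0982] ((519.59521484375, 144.113525390625), (39.39287567138672, 88.62950134277344), 19.936073303222656)
flange plane tilt [-0.031  -0.0106] z centre 0.0987
```

Contact is solid: 26 N at TCP z 0.1044, expected 0.1045. I'll check the flange's height and tilt more strictly and compare with the earlier free-held picture.

```bash
python3 - <<'E'
from m import *
for n,zf,zr in (('w5',.183,.003),('w6',.0985,.0035)):
    p,d,i=load(n); W=cloud(d,i); c0=np.array([.5135,.126])
    m=(np.hypot(W[...,0]-c0[0],W[...,1]-c0[1])<.029)&(abs(W[...,2]-zf)<zr)
    q=W[m]
    for _ in range(3):
        A=np.c_[q[:,:2]-c0,np.ones(len(q))]; c=np.linalg.lstsq(A,q[:,2],rcond=None)[0]; r=q[:,2]-A@c; q=q[abs(r)<2.5*r.std()+1e-5]
    print(n,len(q),'tilt',c[:2].round(4),'zc',c[2].round(4),'rms',r.std().round(5))
p,d,i=cap('scene','s6'); W=cloud(d,i)
m=(np.hypot(W[...,0]-.5135,W[...,1]-.126)<.05)
h=np.argwhere(m&(W[...,2]>.06)); print(h.min(0),h.max(0))
v,u=h.mean(0).astype(int); cv2.imwrite('pics/s6c.png',cv2.resize(p[120:180,260:340,::-1],None,fx=9,fy=9,interpolation=cv2.INTER_CUBIC))
w=W[m&(W[...,2]>.06)&(W[...,2]<.11)]; print(np.histogram(w[:,2],np.arange(.06,.111,.005)))
E
```

```text
w5 3671 tilt [-0.0019 -0.0018] zc 0.1832 rms 0.00056
w6 3303 tilt [-0.0012 -0.0009] zc 0.0985 rms 0.00057
[  0 265] [169 312]
(array([ 49,  50,  48,  53,  52,  54,  93, 182,  40,  14]), array([0.06 , 0.065, 0.07 , 0.075, 0.08 , 0.085, 0.09 , 0.095, 0.1  ,
       0.105, 0.11 ]))
```

View pics/s6c.png

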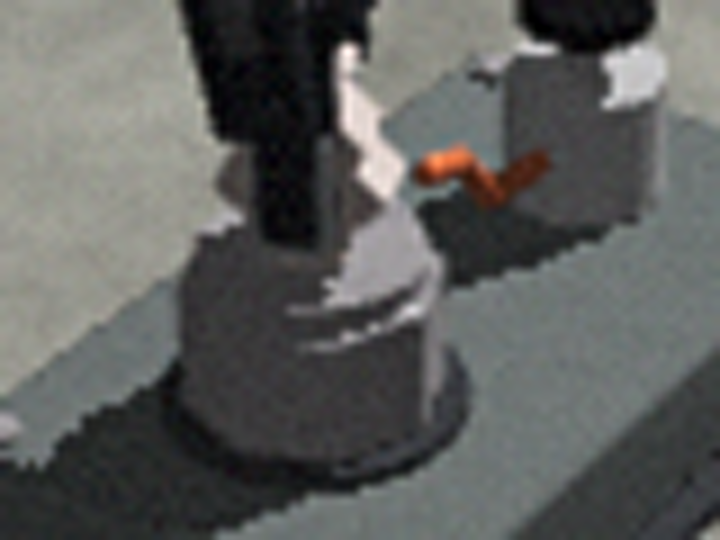

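The flange sits flush on the spindle in the crop at (310,250), with no gap. Height is 0.0985, the spindle face plus 8 mm, and tilt is under 0.1°. I'll hold briefly, then hand in.

>>> arm_command([
  {"travel": [0,0,0],"rot": [0,0,0],"claw": -1},
  {"travel": [0,0,0],"rot": [0,0,0],"claw": -1},
  {"travel": [0,0,0],"rot": [0,0,0],"claw": -1},
  {"travel": [0,0,0],"rot": [0,0,0],"claw": -1},
  {"travel": [0,0,0],"rot": [0,0,0],"claw": -1},
])

```text
t: 12.75
eef_pos: [0.5127, 0.1265, 0.1044]
orientation: [[0.335, -0.942, 0.0], [-0.942, -0.335, 0.001], [-0.001, -0.001, -1.0]]
force: [-10.3, -8.3, 27.2]
finger_gap: 0.0213
```

```bash
python3 -c "
from h import *
s=robot.get_state(); print(s['t'],s['eef_pos'],s['force'],s['finger_gap'])
print(workorder.job_done())"
```

```text
12.75 [0.51272024 0.12648668 0.10438898] [-10.30919481  -8.30158524  27.18933498] 0.02131535111276949
the job is handed in; nothing more can be done
None
```

I finished the job and handed it in at 12.75 s, with the gripper still pressing the leaf down in the spindle.

- **Blower:** I pressed the plunger to its stop, which showed as 22 N with the fingertip at z 0.101. It sprang back, and the camera then read its top at 0.113.
- **Leaf:** I took it out of the rack, turned it 30.4° to match the slots (about 19.6°), and pushed it home against the spring.

**Last checks:**
- The flange top is at 0.0985, which is the spindle face (0.0905) plus the flange's 8 mm. Its tilt is under 0.1°.
- The gripper pushes down with about 27 N, and nothing moved over 0.5 s.
- About 13 N of sideways force remains, probably side contact or friction from pressing.
- The wrist camera and the arm position differed by about 1 mm, which the slots took up.

I did not touch the rosette, chisel, brush or orange look-alike, but took no final picture to check them.

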